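Release the square tube from its hold-down fixture

ROBOT

A 6-joint arm with a two-finger parallel gripper is mounted at the origin on the work surface. World frame = base frame: x ahead of the robot, y to its left, z up, the work surface at z = 0. Lengths are in m, angles in degrees, forces in N, time in s.
With the tool pointing down it reaches from about 0.35 to 0.875 m from the base axis. Payload 4.2 kg.
Tool frame: the origin (TCP) lies midway between the tips of the shut fingers; the grasp point (between the pads) lies 19 mm behind it; z points along the fingers, y is the line along which they close (so a half turn about z gives the same grasp; the last joint's range is limited). The gripper opens to 87 mm and grips with 3 to 60 N. Pads are 19 mm wide; open, the fingers measure 117 mm over their backs; the gripper's body (75 mm by 190 mm) begins 51 mm behind the grasp point.
Start: joints at [-52.964, 22.042, 0.453, 0, -68.411, -14.817], TCP at [0.236, -0.579, 0.19] pointing down, gripper open.
Joint ranges: [-179.83, 179.83], [-69.29, 118.12], [-61.27, 80.66], [-181.25, 117.63], [-171.15, -9.14], [-177.46, 177.46]. Speed limits (degrees/s): [159.86, 159.86, 180, 180, 180, 180].

INTERFACE

Orientations are given as a 3x3 rotation matrix whose columns are the frame's x, y, z axes.
In Python, from station import sense, capture, finish_job, silhouettes, landmark_of gives the robot as it stands.
- The arm moves only by the tool step_arm, never from a script. Its arguments are lists of equal length, an entry for each row: "linear": the shift along the tool's x, y, z in mm, a list of three; "delta_rot": the turn, a rotation vector about the tool's x, y, z in rad, a list of three; "grip": the finger opening in mm, from 0 to 87. A call has 1 to 10 rows; each row shifts and turns the commanded pose from where the row before left it, along the tool's axes as they then stand; what a row does not reach is not made up. A row lasts 1/8 s, in which the tool goes at most 62.5 mm and 10.7 degrees, less where a joint would pass 70% of its speed; a pose out of reach is approached as far as the arm can. A call with a gripper value outside its range is refused whole. The fingers move at their own pace and stop on an object; the grip force is fixed at half the most. Time passes only in rows, so rows that do not move let the fingers close. It gives the time, the measured TCP pose, the force, the opening and the grip force at its end, in the units of the state.
- sense(): the state, without advancing time (a new reading comes with each control period).
- capture(name): name is "scene" or "top"; returns a dict with "img" (400x640x3 uint8, red, green, blue), "fx", "fy", "cx", "cy" (pixels), "world_to_cam" (4x4, takes a point from world to camera coordinates). Camera axes: x right, y up, looking along -z (the intrinsics and any distortion apply to the point x, -y, -z); pixel columns grow to the right and rows downward; lengths in m; the calibration is good to about 2 mm. A picture is of the moment at which its call begins. There is no depth.
- finish_job(): hands the job in; it is judged then, once.
Trained networks look in the newest picture that a camera, given by its name, has taken for a name from the list of things; names that differ only in an ending like _2 or _b are one class to them, and where a whole thing is asked for, a point or a joint stands for the part that bears it (a point fixed in the world has none). Each returns a list of dicts, best first, with "score" (0 to 1); they miss things now and then, are a little off and sometimes report something else, mostly with a low value. They report only what shows in the picture. A call takes as long as a camera call.
- silhouettes(camera, label): "mask" (400x640 bool, what is visible of it) and "point" ([column, row] in pixels, amid what is visible of it).
- landmark_of(camera, label): "point" ([column, row] in pixels: a listed point, or the origin of a listed thing).
The state is a dict: "time_s": time; "joints": joint angles; "joint_velocities": joint speeds; "effort": joint torques, N m; "tcp_pos": TCP position; "ee_rot": TCP orientation; "wrist_force": force on the tool from outside, world axes, zero at the start; "moment": the same for the moment, N m; "gripper_width": opening from 0.0 (shut) to 1.0 (fully open); "gripper_force": force on a finger pad.
Only numpy, scipy, OpenCV 4.12 (cv2) and the standard library are available. Lean on these libraries where they do the work, as an engineer would, in place of code of your own. Each camera call takes 0.05 s, during which the arm holds its last target. There are 200 camera calls.

TASK

Two alike hold-down fixtures stand on the welding table: one holds a piece of square tube, the other a piece of round pipe. Release the square tube: on its fixture slide the safety catch sideways all the way to its stop, then push the release button that it uncovered fully in, so that the hold-down arm rises. Do not touch the other fixture.

Things in the scene. Friction and masses are not known exactly. Their poses are not given: they have to be found in the camera images.
- fixture: fixture holding the SQUARE TUBE (64 x 64, 50 high, on end), fixed to the table. Base plate 190 (x) x 200 (y) x 12 mm. Origin: centre of its underside on the table, z up; -x is the control side, turned to the robot. Control block 85 x 190 mm centred on (-50, 0), top at z 40. Tube at (55, -10) under an arm on a post at (55, 78), top at z 84; the arm's end rises to about z 120 on release
- fixture_catch (a joint): its safety catch, m: 0 shut (starts 0 to 0.008), 0.070 at the stop; grows along the fixture's +y. Steel plate 68 (x) x 60 (y) mm, z 55 to 60 over the table, between two rails 70 mm apart inside (tops z 60). Mid-plate stands a lug 30 (x) x 12 (y) mm, z 60 to 97, to pinch or push, centred on fixture (-50, -40 + catch in mm). About 1.5 N friction, no spring, stays where left
- fixture_release (a joint): its release button, m pushed down: 0 out, 0.008 fully in. Black disc 40 mm across, under the shut catch, centred on (-50, -40) mm in the fixture's frame; top 52 mm over the table when out, 44 mm when in. Takes about 5 to 8 N, stays in once pushed (no spring)
- twin: the other fixture, same sizes and frame, but holding a ROUND PIPE (64 mm across, 50 mm high, on end). Not to be touched

How it is judged (in metres and radians):
On the way, in this order (a step that is already met when the one before it is completed fails the run):
1. the safety catch of the square tube's fixture is slid open (value of joint fixture_catch above 0.055 m), for 0.2 s.
2. with the catch open, its release button is pushed in (value of joint fixture_release above 0.006 m and value of joint fixture_catch above 0.055 m), for 0.2 s.
At the end, for the whole second after the job is handed in: the catch of the fixture with the square tube stands open (at least 55 of its 70 mm) and its release button is in (at least 6 of its 8 mm) (all of step 2); the robot touches nothing.
It fails at once if the fixture with the round pipe is touched (more than 1 N) (contact force between any of the fingers, the arm and twin above 1 N).
It fails at once if the button is worked by lifting the hold-down arm instead of being pushed (velocity of joint fixture_release above 0.005 m/s and value of joint fixture_release above 0.001 m and x of the grasp point in the frame of fixture above 0 m).
It also fails if it takes over 40 s, if anything falls off the work surface, if the arm or the gripper's body presses on something with over 40 N, if the wrist force passes 120 N, or if a joint passes its speed limit or range.

## Working session

There is one attempt and no reset: what is moved stays moved. The work goes in short steps, Python scripts to look and compute and a tool call to move; the robot and the scene stay as the last step left them, time stands still between calls to the robot, and variables do not carry over. Pictures are saved under pics/ and viewed, at most 10 in all, crops included, and the job is handed in when it is done.

Besides the shell and the picture viewer there is one more tool, called after ">>>" by a JSON object that holds its "op" and its "data". step_arm: Moves the arm, as the interface text tells. Its arguments: {"type":"object","properties":{"linear":{"type":"array"},"delta_rot":{"type":"array"},"grip":{"type":"array"}},"required":["linear","delta_rot","grip"]}

```bash
mkdir -p pics
cat > h.py <<'E'
import numpy as np, cv2
from station import *
def ray(c,p):
    T=np.array(c["world_to_cam"]);R=T[:3,:3];o=-R.T@T[:3,3]
    d=R.T@np.array([(p[0]-c["cx"])/c["fx"],-(p[1]-c["cy"])/c["fy"],-1.]);return o,d
def atz(c,p,z):
    o,d=ray(c,p);return (o+d*(z-o[2])/d[2])
def proj(c,P):
    T=np.array(c["world_to_cam"]);q=T[:3,:3]@np.array(P)+T[:3,3]
    return np.array([c["cx"]-c["fx"]*q[0]/q[2],c["cy"]+c["fy"]*q[1]/q[2]])
E
python3 - <<'E'
from h import *
for n in("top","scene"):
    c=capture(n);cv2.imwrite(f"pics/{n}0.png",c["img"][...,::-1]);print(n,[k for k in c],ray(c,(c["cx"],c["cy"])))
    for l,z in(("fixture",0),("fixture_catch",.06),("fixture_release",.052),("twin",0)):
        print(l,[(round(d["score"],2),np.round(d["point"]),np.round(atz(c,d["point"],z),3)) for d in landmark_of(n,l)],
         "S",[(round(d["score"],2),np.round(d["point"]),int(d["mask"].sum())) for d in silhouettes(n,l)])
s=sense();print(s)
E
```

```text
top ['img', 'fx', 'fy', 'cx', 'cy', 'world_to_cam'] (array([ 0.50529656, -0.04481707,  0.91485808]), array([ 0.09107246,  0.02096884, -0.99562348]))
fixture [(0.73, array([405., 209.]), array([ 0.581, -0.221,  0.   ]))] S [(0.79, array([405., 212.]), 5913)]Traceback (most recent call last):
  File "<stdin>", line 5, in <module>
ValueError: it knows: fixture, twin
```

View pics/top0.png

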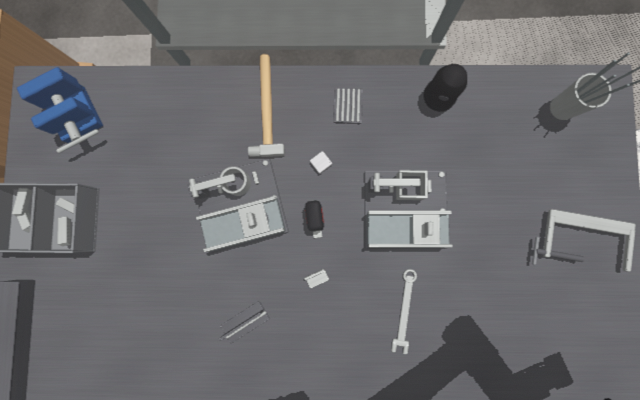

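The top picture shows the square tube's fixture on the right: tube at (413,185), catch lug near (430,229), rails from x 367 to 451. The round pipe's fixture is on the left, lug near (252,220).

Run:
```python
from h import *
c=capture("top");print(c["fx"],c["fy"],c["cx"],c["cy"])
im=c["img"][150:270,345:475,::-1];cv2.imwrite("pics/topcrop.png",cv2.resize(im,None,fx=5,fy=5,interpolation=cv2.INTER_CUBIC)[:600])
for l in("fixture","twin"):
  for d in landmark_of("top",l): print(l,d["score"],d["point"],atz(c,d["point"],0))
c=capture("scene");cv2.imwrite("pics/scene1.png",c["img"][...,::-1])
for l in("fixture","twin"):
  for d in landmark_of("scene",l): print(l,d["score"],d["point"],atz(c,d["point"],0))
print({k:np.round(v,3) for k,v in sense().items()})
```

```text
368.37842174735493 368.37842174735493 325.96345395048394 205.37925894849832
fixture 0.64 [403.2, 211.5] [ 0.57500025 -0.21726181  0.        ]
twin 0.63 [241.0, 204.2] [0.59054681 0.18751073 0.        ]
fixture 0.73 [238.7, 230.9] [ 0.57904844 -0.22180528  0.        ]
twin 0.94 [416.2, 235.8] [0.59298707 0.18960911 0.        ]
{'time_s': np.float64(0.45), 'joints': array([-5.2965e+01,  2.2048e+01,  4.4600e-01, -4.0000e-03, -6.8412e+01,
       -1.4818e+01]), 'joint_velocities': array([ 0.021, -0.026,  0.048,  0.043,  0.012, -0.069]), 'effort': array([ 1.0000e-03, -3.9001e+01,  1.8739e+01,  4.2200e+00,  1.5000e-02,
       -0.0000e+00]), 'tcp_pos': array([ 0.236, -0.578,  0.19 ]), 'ee_rot': array([[-0.926, -0.378, -0.   ],
       [-0.378,  0.926,  0.   ],
       [-0.   ,  0.   , -1.   ]]), 'wrist_force': array([0.277, 0.163, 0.037]), 'moment': array([-0.005, -0.028,  0.012]), 'gripper_force': np.float64(0.0), 'gripper_width': np.float64(1.002)}
```

View pics/topcrop.png

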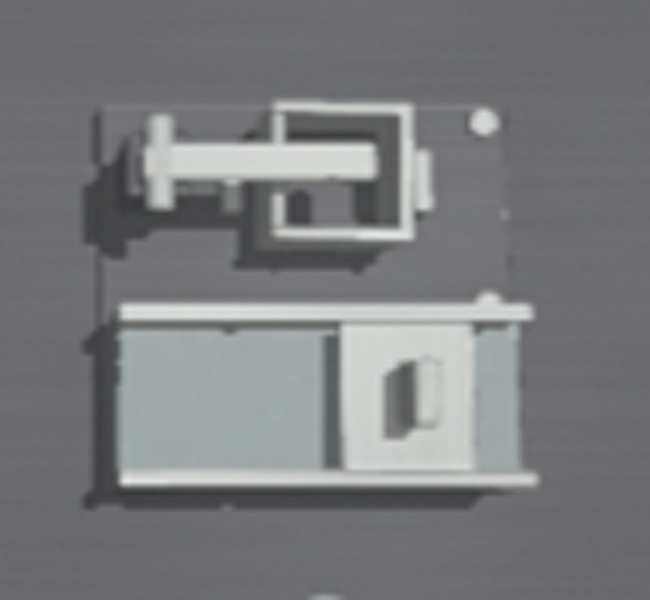

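View pics/scene1.png

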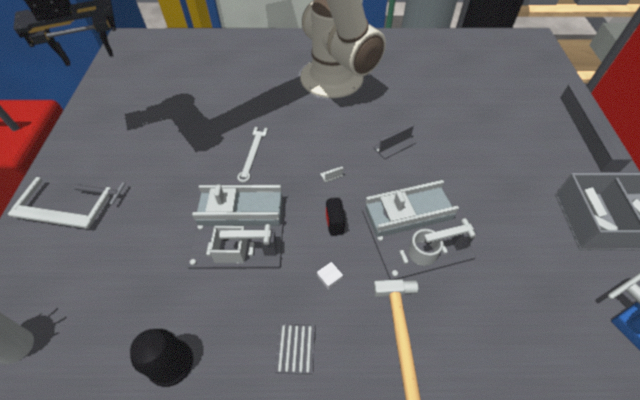

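Crop: plate corners about (341,322), (472,322), (474,470), (345,470); lug top about (418–441, 357–428). Fixture almost square to the world. Scene view confirms the square tube at (228,245), lug at (218,195).

Run:
```python
from h import *
c=capture("top")
f=lambda u,v,z:np.round(atz(c,(345+u/5-.4,150+v/5-.4),z)*1000,1)
for n,p,z in(("plate",[(341,322),(472,322),(474,470),(345,470)],.06),("railU",[(118,312),(533,312)],.06),("railL",[(120,479),(538,480)],.06),("lug",[(418,357),(441,357),(441,428),(418,428)],.097),("tube",[(273,103),(412,103),(412,240),(273,238)],.062),("base",[(98,106),(508,104)],.012)):
  q=np.array([f(*a,z) for a in p]);print(n,q[:,:2].tolist(),q.mean(0))
c=capture("scene");im=c["img"][165:275,175:300,::-1];cv2.imwrite("pics/scrop.png",cv2.resize(im,None,fx=5,fy=5,interpolation=cv2.INTER_CUBIC))
R=np.array(sense()["ee_rot"])
print(R.T@np.eye(3), np.degrees(np.arctan2(R[1,1],R[0,1])))
```

```text
plate [[564.8, -228.0], [565.2, -288.3], [497.1, -287.9], [496.6, -229.0]] [ 530.925 -258.3     60.   ]
railU [[568.7, -125.0], [570.0, -316.4]] [ 569.35 -220.7    60.  ]
railL [[491.6, -125.8], [492.8, -317.0]] [ 492.2 -221.4   60. ]
lug [[546.9, -253.8], [547.0, -263.9], [515.8, -263.3], [515.7, -253.2]] [ 531.35 -258.55   97.  ]
tube [[667.0, -197.3], [667.3, -261.9], [603.0, -260.8], [603.5, -196.7]] [ 635.2   -229.175   62.   ]
base [[674.5, -119.8], [676.5, -321.7]] [ 675.5  -220.75   12.  ]
[[-9.25738613e-01 -3.78164011e-01  1.63745316e-05]
 [-3.78164011e-01  9.25738613e-01  2.78948667e-05]
 [-2.57073709e-05  1.96310966e-05 -9.99999999e-01]] 112.22000354175819
```

View pics/scrop.png

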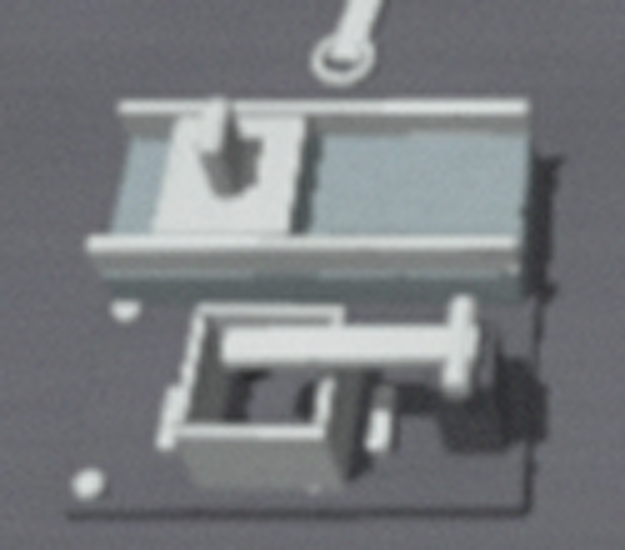

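The scene crop agrees: catch at the robot's right (-y) end, lug on it. Fixture at about (0.581, -0.221), yaw about -0.4°, lug at (0.531, -0.2585). I'll push the lug in +y with shut fingers.

>>> {"op": "step_arm", "data": {"linear": [[0, 0, 0], [0, 0, 0], [0, 0, 0], [-42, 40, 0], [-42, 40, 0], [-42, 40, 0], [-42, 40, 0], [-42, 40, 0], [-42, 40, 0], [-42, 40, 0]], "delta_rot": [[0, 0, 0.132], [0, 0, 0.132], [0, 0, 0.13], [0, 0, 0], [0, 0, 0], [0, 0, 0], [0, 0, 0], [0, 0, 0], [0, 0, 0], [0, 0, 0]], "grip": [0, 0, 0, 0, 0, 0, 0, 0, 0, 0]}}

```text
time_s: 1.8
tcp_pos: [0.5334, -0.2989, 0.1908]
ee_rot: [[-1.0, 0.006, 0.001], [0.006, 1.0, -0.0], [-0.001, -0.0, -1.0]]
wrist_force: [1.2, -1.2, -0.8]
gripper_width: 0.018
gripper_force: 0.0
```

>>> {"op": "step_arm", "data": {"linear": [[2, -3, 40], [0, 0, 40], [0, 0, 30], [0, 0, 12], [0, 0, 0]], "delta_rot": [[0, 0, 0], [0, 0, 0], [0, 0, 0], [0, 0, 0], [0, 0, 0]], "grip": [0, 0, 0, 0, 0]}}

```text
time_s: 2.42
tcp_pos: [0.53, -0.3035, 0.0682]
ee_rot: [[-1.0, 0.006, -0.001], [0.006, 1.0, -0.0], [0.001, -0.0, -1.0]]
wrist_force: [0.4, 0.0, 0.4]
gripper_width: 0.005
gripper_force: 0.0
```

Run:
```python
from h import *
c=capture("scene");im=c["img"][130:250,150:310,::-1];cv2.imwrite("pics/s2.png",cv2.resize(im,None,fx=5,fy=5,interpolation=cv2.INTER_CUBIC))
print(sense()["wrist_force"],sense()["tcp_pos"])
```

```text
[ 0.13118377 -0.06671901  0.39389503] [ 0.53073337 -0.30381035  0.06933647]
```

View pics/s2.png

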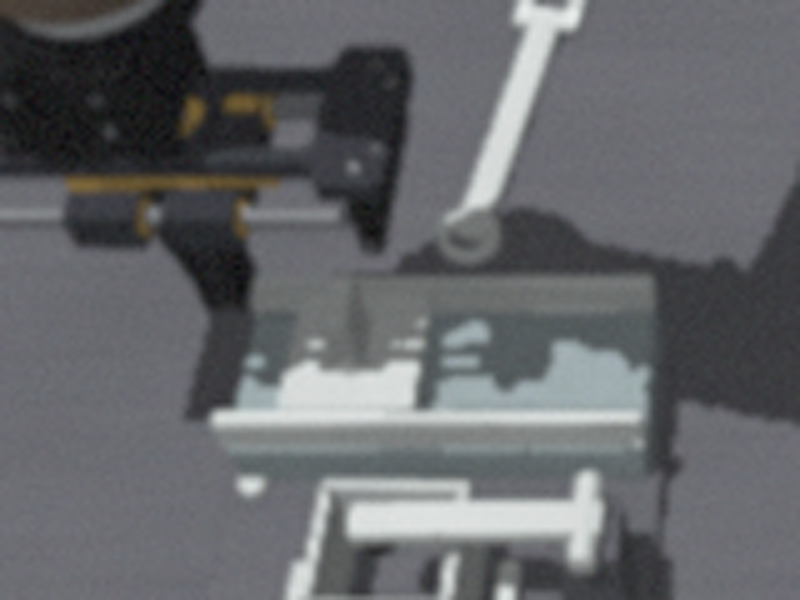

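The shut fingers stand at (215,330), just left of (outside) the lug at (358,310), clear of plate and rails. Pushing +y.

>>> {"op": "step_arm", "data": {"linear": [[0, 9, 0], [0, 9, 0], [0, 9, 0], [0, 9, 0], [0, 9, 0], [0, 9, 0], [0, 9, 0], [0, 9, 0], [0, 9, 0], [0, 0, 0]], "delta_rot": [[0, 0, 0], [0, 0, 0], [0, 0, 0], [0, 0, 0], [0, 0, 0], [0, 0, 0], [0, 0, 0], [0, 0, 0], [0, 0, 0], [0, 0, 0]], "grip": [0, 0, 0, 0, 0, 0, 0, 0, 0, 0]}}

```text
time_s: 3.72
tcp_pos: [0.5306, -0.2218, 0.0685]
ee_rot: [[-1.0, 0.005, 0.0], [0.005, 1.0, 0.0], [-0.0, 0.0, -1.0]]
wrist_force: [-0.3, -0.3, 0.0]
gripper_width: 0.008
gripper_force: 0.0
```

>>> {"op": "step_arm", "data": {"linear": [[0, 3, 0], [0, 3, 0], [0, 2, 0], [0, 0, 0]], "delta_rot": [[0, 0, 0], [0, 0, 0], [0, 0, 0], [0, 0, 0]], "grip": [0, 0, 0, 0]}}

```text
time_s: 4.22
tcp_pos: [0.5306, -0.2143, 0.0685]
ee_rot: [[-1.0, 0.006, -0.0], [0.006, 1.0, 0.0], [0.0, 0.0, -1.0]]
wrist_force: [-0.7, -0.3, -0.8]
gripper_width: 0.007
gripper_force: 0.0
```

>>> {"op": "step_arm", "data": {"linear": [[0, 2, 0], [0, 1, 0], [0, 0, 0]], "delta_rot": [[0, 0, 0], [0, 0, 0], [0, 0, 0]], "grip": [0, 0, 0]}}

```text
time_s: 4.6
tcp_pos: [0.5306, -0.2113, 0.0685]
ee_rot: [[-1.0, 0.006, -0.0], [0.006, 1.0, -0.0], [0.0, -0.0, -1.0]]
wrist_force: [0.9, 0.3, -1.0]
gripper_width: 0.004
gripper_force: 0.0
```

Run:
```python
from h import *
c=capture("scene");im=c["img"][130:250,150:310,::-1];cv2.imwrite("pics/s3.png",cv2.resize(im,None,fx=5,fy=5,interpolation=cv2.INTER_CUBIC))
print(sense()["wrist_force"],sense()["tcp_pos"])
```

```text
[-1.30863974 -0.90254579 -1.105121  ] [ 0.53066057 -0.21135908  0.06848155]
```

View pics/s3.png

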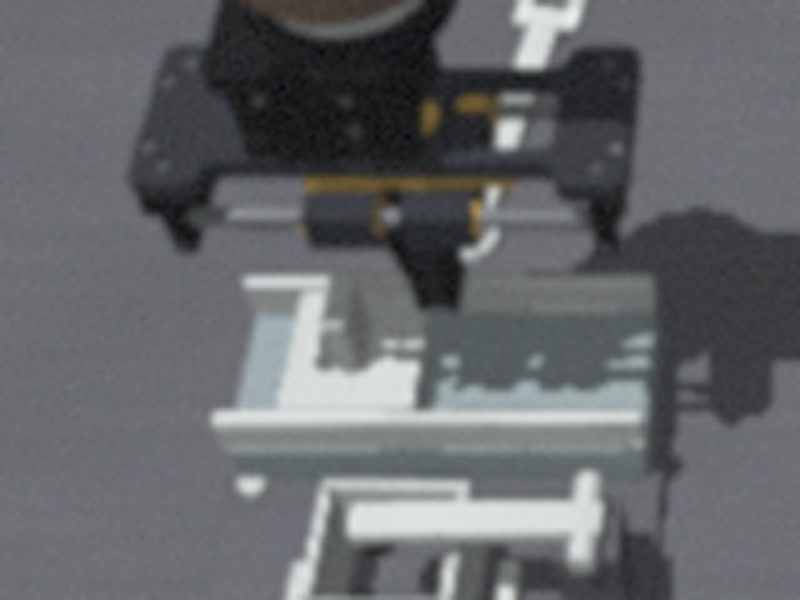

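The catch has not moved: plate still at left, lug at (358,310), finger tips at (437,305), apparently having passed without touching it. I'll compare projections with the picture.

Run:
```python
from h import *
c=capture("scene");s=sense()
g=lambda P:np.round((proj(c,P)-[150,130])*5)
t=np.array(s["tcp_pos"]);print("tcp scene",t,g(t),"lug top",g([.531,-.2585,.097]),"lug base",g([.531,-.2585,.06]))
print("rail ends",g([.569,-.125,.06]),g([.492,-.125,.06]),g([.492,-.317,.06]))
for z in(.08,.1,.12): print(z,g([t[0],t[1],z]),g([.49,t[1],z]))
k=capture("top");cv2.imwrite("pics/t3.png",cv2.resize(k["img"][150:270,345:475,::-1],None,fx=5,fy=5,interpolation=cv2.INTER_CUBIC))
print("top tcp crop",(proj(k,t)-[345,150])*5, s["gripper_width"])
```

```text
tcp scene [ 0.53064442 -0.21140037  0.06847325] [452. 333.] lug top [333. 295.] lug base [352. 345.]
rail ends [640. 414.] [651. 277.] [239. 278.]
0.08 [447. 317.] [459. 247.]
0.1 [439. 290.] [451. 219.]
0.12 [430. 261.] [443. 189.]
top tcp crop [307.39767233 393.04524879] 0.003819498835719879
```

View pics/t3.png

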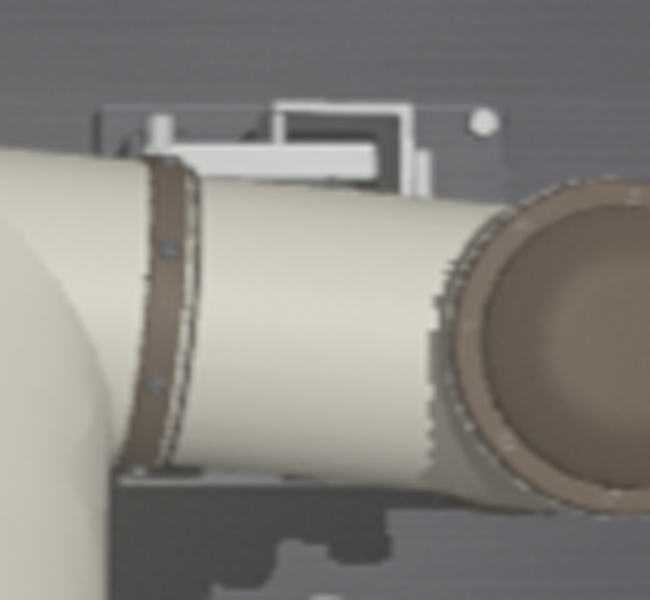

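The seen finger tips lie about 28 px above the projected TCP, fitting tips really about 25–30 mm higher than reported, so they passed over the lug. I'll go back over the start spot, lower more, and look before pushing.

>>> {"op": "step_arm", "data": {"linear": [[0, 0, -40], [0, -48, 0], [0, -48, 0], [0, 0, 30], [0, 0, 20], [0, 0, 5], [0, 0, 0]], "delta_rot": [[0, 0, 0], [0, 0, 0], [0, 0, 0], [0, 0, 0], [0, 0, 0], [0, 0, 0], [0, 0, 0]], "grip": [0, 0, 0, 0, 0, 0, 0]}}

```text
time_s: 5.62
tcp_pos: [0.5303, -0.3074, 0.0537]
ee_rot: [[-1.0, 0.006, 0.0], [0.006, 1.0, -0.0], [-0.0, -0.0, -1.0]]
wrist_force: [0.4, 0.4, 0.2]
gripper_width: 0.005
gripper_force: 0.0
```

Run:
```python
from h import *
c=capture("scene");s=sense();a=cv2.imread("pics/scene1.png")
x0,y0,x1,y1=165,150,245,225
A=cv2.resize(a[y0:y1,x0:x1],None,fx=5,fy=5,interpolation=cv2.INTER_CUBIC);B=cv2.resize(c["img"][y0:y1,x0:x1,::-1],None,fx=5,fy=5,interpolation=cv2.INTER_CUBIC)
g=lambda im:np.clip(255*(im/255.)**.5,0,255).astype(np.uint8)
cv2.imwrite("pics/s4.png",np.hstack([g(A),g(B)]))
t=s["tcp_pos"];print(t,s["wrist_force"],(proj(c,t)-[x0,y0])*5+[400,0])
```

```text
[ 0.53070438 -0.30750736  0.05425111] [-0.02012701 -0.5347873  -0.1654131 ] [572.51806927 252.10505739]
```

View pics/s4.png

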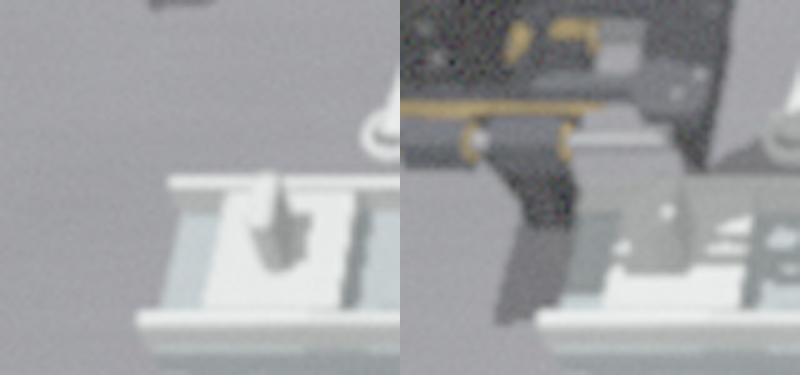

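Boosted view: finger tip bottom at (550,225), about 27 px above and 22 px left of the projected TCP (572,252): consistent with tips about 30 mm higher than reported, so now about z 84, below the lug top at 97. Pushing gently from here is safe for the button too.

>>> {"op": "step_arm", "data": {"linear": [[0, 6, 0], [0, 6, 0], [0, 6, 0], [0, 6, 0], [0, 6, 0], [0, 6, 0], [0, 4, 0], [0, 0, 0]], "delta_rot": [[0, 0, 0], [0, 0, 0], [0, 0, 0], [0, 0, 0], [0, 0, 0], [0, 0, 0], [0, 0, 0], [0, 0, 0]], "grip": [0, 0, 0, 0, 0, 0, 0, 0]}}

```text
time_s: 6.68
tcp_pos: [0.5303, -0.2671, 0.0534]
ee_rot: [[-1.0, 0.006, -0.0], [0.006, 1.0, 0.0], [0.0, 0.0, -1.0]]
wrist_force: [-0.1, 0.3, 0.5]
gripper_width: 0.003
gripper_force: 0.0
```

Run:
```python
from h import *
c=capture("scene");s=sense();a=cv2.imread("pics/scene1.png")[...,::-1]
print(s["tcp_pos"],s["wrist_force"],s["moment"])
# plate front edge strip profile near front rail (x=.56,z=.06)
for n,im in(("old",a),("new",c["img"])):
  print(n,[int(im[tuple(np.round(proj(c,[.558,y,.06])).astype(int)[::-1])].mean()) for y in np.arange(-.31,-.13,.006)])
```

```text
[ 0.53030913 -0.26715806  0.05342138] [-0.75396575  1.11031869 -0.35301484] [-0.00029483 -0.02328625 -0.02085556]
old [107, 156, 164, 164, 207, 214, 213, 213, 213, 212, 216, 216, 216, 215, 118, 98, 157, 162, 165, 163, 167, 164, 164, 165, 164, 163, 166, 168, 165, 165]
new [108, 162, 165, 169, 169, 202, 214, 216, 216, 216, 215, 218, 218, 215, 219, 120, 90, 140, 153, 168, 167, 165, 168, 168, 170, 159, 142, 163, 166, 169]
```

The plate moved about 6 mm; contact is good. Keep pushing.

>>> {"op": "step_arm", "data": {"linear": [[0, 7, 0], [0, 7, 0], [0, 7, 0], [0, 7, 0], [0, 7, 0], [0, 7, 0], [0, 7, 0], [0, 5, 0], [0, 0, 0]], "delta_rot": [[0, 0, 0], [0, 0, 0], [0, 0, 0], [0, 0, 0], [0, 0, 0], [0, 0, 0], [0, 0, 0], [0, 0, 0], [0, 0, 0]], "grip": [0, 0, 0, 0, 0, 0, 0, 0, 0]}}

```text
time_s: 7.85
tcp_pos: [0.5312, -0.2128, 0.0535]
ee_rot: [[-1.0, 0.006, 0.001], [0.006, 1.0, 0.0], [-0.001, 0.0, -1.0]]
wrist_force: [0.3, 0.1, 0.0]
gripper_width: 0.007
gripper_force: 0.0
```

>>> {"op": "step_arm", "data": {"linear": [[0, 2, 0], [0, 2, 0], [0, 0, 0]], "delta_rot": [[0, 0, 0], [0, 0, 0], [0, 0, 0]], "grip": [0, 0, 0]}}

```text
time_s: 8.22
tcp_pos: [0.5311, -0.2094, 0.0536]
ee_rot: [[-1.0, 0.006, 0.001], [0.006, 1.0, -0.0], [-0.001, -0.0, -1.0]]
wrist_force: [0.7, 0.2, -0.4]
gripper_width: 0.004
gripper_force: 0.4
```

>>> {"op": "step_arm", "data": {"linear": [[0, 2, 0], [0, 0, 0]], "delta_rot": [[0, 0, 0], [0, 0, 0]], "grip": [0, 0]}}

```text
time_s: 8.48
tcp_pos: [0.5309, -0.2073, 0.0536]
ee_rot: [[-1.0, 0.006, 0.001], [0.006, 1.0, -0.0], [-0.001, -0.0, -1.0]]
wrist_force: [0.1, -1.2, 0.4]
gripper_width: 0.002
gripper_force: 0.5
```

Run:
```python
from h import *
c=capture("scene");s=sense()
print(s["tcp_pos"],s["wrist_force"])
im=c["img"]
print([int(im[tuple(np.round(proj(c,[.558,y,.06])).astype(int)[::-1])].mean()) for y in np.arange(-.31,-.13,.006)])
```

```text
[ 0.53085083 -0.20733056  0.05356951] [ 0.36884181 -1.06340033 -0.87167063]
[109, 161, 169, 170, 169, 168, 113, 87, 42, 35, 38, 68, 95, 119, 169, 213, 218, 217, 219, 218, 217, 218, 218, 218, 219, 112, 115, 145, 166, 173]
```

>>> {"op": "step_arm", "data": {"linear": [[0, 2, 0], [0, 0, 0]], "delta_rot": [[0, 0, 0], [0, 0, 0]], "grip": [0, 0]}}

```text
time_s: 8.78
tcp_pos: [0.5308, -0.2063, 0.0536]
ee_rot: [[-1.0, 0.006, 0.0], [0.006, 1.0, -0.001], [-0.0, -0.001, -1.0]]
wrist_force: [1.1, -4.9, -0.8]
gripper_width: 0.005
gripper_force: 2.7
```

>>> {"op": "step_arm", "data": {"linear": [[0, 1.5, 0], [0, 0, 0]], "delta_rot": [[0, 0, 0], [0, 0, 0]], "grip": [0, 0]}}

```text
time_s: 9.02
tcp_pos: [0.5308, -0.2062, 0.0536]
ee_rot: [[-1.0, 0.006, 0.0], [0.006, 1.0, -0.003], [-0.0, -0.003, -1.0]]
wrist_force: [1.1, -11.2, -2.7]
gripper_width: 0.007
gripper_force: 5.4
```

The stop is reached (11 N against it). The short fingers would bring the gripper's wide body down on the lug in this orientation, so I'll lift, turn 90°, and press slightly robot-side of the button's centre.

>>> {"op": "step_arm", "data": {"linear": [[0, -6, 0], [0, 0, -40], [0, 0, -30], [6, -25, 0], [6, -24, 0]], "delta_rot": [[0, 0, 0], [0, 0, 0], [0, 0, 0], [0, 0, 0], [0, 0, 0]], "grip": [0, 0, 0, 0, 0]}}

```text
time_s: 9.65
tcp_pos: [0.518, -0.2585, 0.1238]
ee_rot: [[-1.0, 0.005, 0.0], [0.005, 1.0, 0.001], [-0.0, 0.001, -1.0]]
wrist_force: [-0.4, 0.2, -0.3]
gripper_width: 0.005
gripper_force: 0.0
```

```bash
python3 -c "
from h import *
s=sense();print(s['joints'],s['tcp_pos'])"
```

```text
[-1.05362833e+01  2.08027209e+01 -1.16176464e+01 -6.93916909e-02
 -5.75813174e+01 -7.97415457e+01] [ 0.518027   -0.25853834  0.12380998]
```

>>> {"op": "step_arm", "data": {"linear": [[0, 0, 0], [0, 0, 0], [0, 0, 0], [0, 0, 0], [0, 0, 0], [0, 0, 0], [0, 0, 0], [0, 0, 0], [0, 0, 0], [0, 0, 0]], "delta_rot": [[0, 0, -0.173], [0, 0, -0.173], [0, 0, -0.173], [0, 0, -0.173], [0, 0, -0.173], [0, 0, -0.173], [0, 0, -0.173], [0, 0, -0.173], [0, 0, -0.173], [0, 0, 0]], "grip": [0, 0, 0, 0, 0, 0, 0, 0, 0, 0]}}

```text
time_s: 10.9
tcp_pos: [0.5179, -0.2583, 0.1232]
ee_rot: [[-0.022, -1.0, -0.001], [-1.0, 0.022, 0.001], [-0.001, 0.001, -1.0]]
wrist_force: [-0.3, 0.1, 0.2]
gripper_width: 0.005
gripper_force: 0.0
```

Run:
```python
from h import *
c=capture("scene");s=sense()
x0,y0=165,125
im=np.clip(255*(c["img"][y0:y0+120,x0:x0+160,::-1]/255.)**.6,0,255).astype(np.uint8)
cv2.imwrite("pics/s5.png",cv2.resize(im,None,fx=5,fy=5,interpolation=cv2.INTER_CUBIC))
t=np.array(s["tcp_pos"]);print(t,s["ee_rot"]);g=lambda P:np.round((proj(c,P)-[x0,y0])*5)
print(g(t),g(t+[0,0,.03]),"button",g([.531,-.261,.052]),g([.551,-.261,.052]),g([.511,-.261,.052]),"lugtop",g([.531,-.191,.097]))
```

```text
[ 0.51803606 -0.25840336  0.12324121] [[-2.29519898e-02 -9.99736318e-01 -7.07984115e-04]
 [-9.99736355e-01  2.29515167e-02  6.69190477e-04]
 [-6.52764714e-04  7.23156712e-04 -9.99999525e-01]]
[249. 258.] [232. 212.] button [275. 380.] [268. 416.] [282. 346.] lugtop [412. 320.]
```

View pics/s5.png

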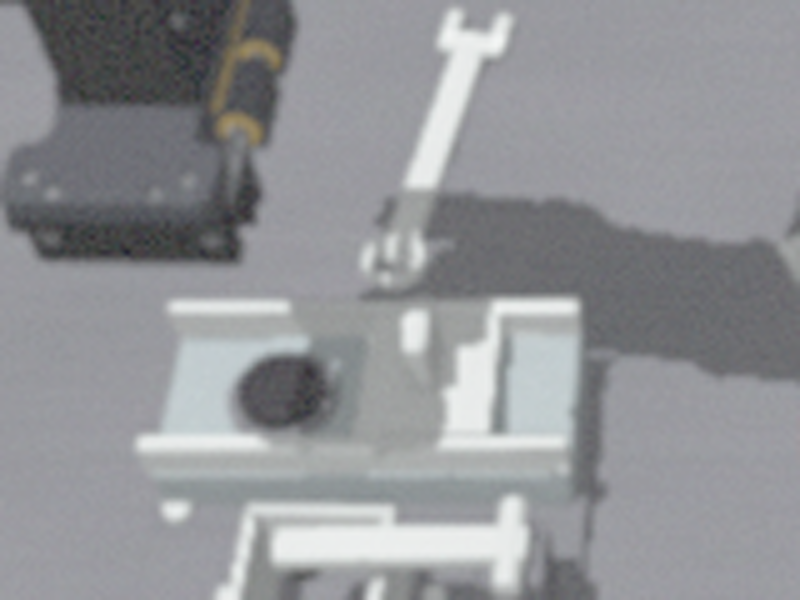

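The button shows at (282,390), uncovered, plate with lug at right (415,330). The gripper body's end plate (10–240, 105–260) hides the fingers; I'll check its position against projected geometry.

Run:
```python
from h import *
c=capture("scene");t=np.array(sense()["tcp_pos"]);print(ray(c,(320,200))[0])
g=lambda P:np.round((proj(c,P)-[165,125])*5).tolist()
for X in(.05,.095):
  for dz in(.06,.07,.09): print(X,dz,[g(t+[X,y,dz]) for y in(-.037,0,.037)])
print("s3:", [(np.round((proj(c,[.5306,-.2114+y,.0685+dz])-[150,130])*5).tolist(),y,dz) for y in(-.095,.095) for dz in(.06,.08,.1)])
```

```text
[ 1.04405308 -0.02272495  0.75211452]
0.05 0.06 [[96.0, 258.0], [191.0, 258.0], [286.0, 258.0]]
0.05 0.07 [[88.0, 242.0], [184.0, 241.0], [280.0, 241.0]]
0.05 0.09 [[72.0, 207.0], [170.0, 207.0], [268.0, 207.0]]
0.095 0.06 [[71.0, 350.0], [169.0, 350.0], [268.0, 350.0]]
0.095 0.07 [[62.0, 334.0], [162.0, 334.0], [261.0, 334.0]]
0.095 0.09 [[45.0, 301.0], [147.0, 300.0], [249.0, 300.0]]
s3: [([203.0, 248.0], -0.095, 0.06), ([189.0, 218.0], -0.095, 0.08), ([175.0, 186.0], -0.095, 0.1), ([650.0, 248.0], 0.095, 0.06), ([645.0, 217.0], 0.095, 0.08), ([641.0, 185.0], 0.095, 0.1)]
```

Body geometry fits a pure height offset of 30–40 mm with x and y about right, so the lateral aim is good and the body stays clear. Lowering carefully on force.

>>> {"op": "step_arm", "data": {"linear": [[3, -4, 25], [0, 0, 30], [0, 0, 25], [0, 0, 8], [0, 0, 0]], "delta_rot": [[0, 0, 0], [0, 0, 0], [0, 0, 0], [0, 0, 0], [0, 0, 0]], "grip": [0, 0, 0, 0, 0]}}

```text
time_s: 11.62
tcp_pos: [0.5223, -0.2619, 0.0354]
ee_rot: [[-0.021, -1.0, -0.001], [-1.0, 0.021, -0.0], [0.0, 0.001, -1.0]]
wrist_force: [-0.2, -0.1, 1.0]
gripper_width: 0.003
gripper_force: 0.0
```

>>> {"op": "step_arm", "data": {"linear": [[0, 0, 3], [0, 0, 3], [0, 0, 3], [0, 0, 0]], "delta_rot": [[0, 0, 0], [0, 0, 0], [0, 0, 0], [0, 0, 0]], "grip": [0, 0, 0, 0]}}

```text
time_s: 12.12
tcp_pos: [0.5221, -0.2618, 0.0263]
ee_rot: [[-0.02, -1.0, -0.0], [-1.0, 0.02, 0.0], [-0.0, 0.0, -1.0]]
wrist_force: [-0.5, 0.2, -0.4]
gripper_width: 0.0
gripper_force: 0.0
```

>>> {"op": "step_arm", "data": {"linear": [[0, 0, 2], [0, 0, 2], [0, 0, 0]], "delta_rot": [[0, 0, 0], [0, 0, 0], [0, 0, 0]], "grip": [0, 0, 0]}}

```text
time_s: 12.5
tcp_pos: [0.5221, -0.2619, 0.0222]
ee_rot: [[-0.02, -1.0, -0.0], [-1.0, 0.02, 0.0], [-0.0, 0.0, -1.0]]
wrist_force: [-0.0, 0.4, 1.3]
gripper_width: 0.006
gripper_force: 0.0
```

>>> {"op": "step_arm", "data": {"linear": [[0, 0, 2], [0, 0, 2], [0, 0, 0]], "delta_rot": [[0, 0, 0], [0, 0, 0], [0, 0, 0]], "grip": [0, 0, 0]}}

```text
time_s: 12.88
tcp_pos: [0.5225, -0.2619, 0.0188]
ee_rot: [[-0.02, -1.0, 0.0], [-1.0, 0.02, -0.0], [0.0, -0.0, -1.0]]
wrist_force: [-1.4, 1.1, 4.0]
gripper_width: 0.006
gripper_force: 1.8
```

>>> {"op": "step_arm", "data": {"linear": [[0, 0, 2], [0, 0, 0]], "delta_rot": [[0, 0, 0], [0, 0, 0]], "grip": [0, 0]}}

```text
time_s: 13.12
tcp_pos: [0.5225, -0.2619, 0.0167]
ee_rot: [[-0.02, -1.0, 0.0], [-1.0, 0.02, -0.0], [0.0, -0.0, -1.0]]
wrist_force: [-0.4, 0.3, 4.7]
gripper_width: 0.004
gripper_force: 2.1
```

Contact at about 0.021 with button-like force. Continue to the bottom.

>>> {"op": "step_arm", "data": {"linear": [[0, 0, 2], [0, 0, 0]], "delta_rot": [[0, 0, 0], [0, 0, 0]], "grip": [0, 0]}}

```text
time_s: 13.38
tcp_pos: [0.5224, -0.2619, 0.0146]
ee_rot: [[-0.02, -1.0, 0.0], [-1.0, 0.02, -0.0], [0.0, -0.0, -1.0]]
wrist_force: [-2.0, 0.8, 3.7]
gripper_width: -0.0
gripper_force: 2.0
```

>>> {"op": "step_arm", "data": {"linear": [[0, 0, 2], [0, 0, 0]], "delta_rot": [[0, 0, 0], [0, 0, 0]], "grip": [0, 0]}}

```text
time_s: 13.62
tcp_pos: [0.5224, -0.262, 0.0125]
ee_rot: [[-0.02, -1.0, 0.0], [-1.0, 0.02, -0.0], [0.0, -0.0, -1.0]]
wrist_force: [-0.2, 0.2, 3.9]
gripper_width: 0.003
gripper_force: 1.9
```

>>> {"op": "step_arm", "data": {"linear": [[0, 0, 1.5], [0, 0, 0], [0, 0, 0]], "delta_rot": [[0, 0, 0], [0, 0, 0], [0, 0, 0]], "grip": [0, 0, 0]}}

```text
time_s: 14.0
tcp_pos: [0.5224, -0.262, 0.0123]
ee_rot: [[-0.02, -1.0, 0.0], [-1.0, 0.02, -0.0], [0.0, -0.0, -1.0]]
wrist_force: [-3.0, 2.0, 10.7]
gripper_width: 0.004
gripper_force: 5.4
```

The end stop is felt (z stopped at 0.0123, force jump to 11 N). One small extra, then retreat straight up.

>>> {"op": "step_arm", "data": {"linear": [[0, 0, 2], [0, 0, 0], [0, 0, 0], [0, 0, -20], [0, 0, -40], [0, 0, -50], [0, 0, -40], [40, 0, 0], [50, 0, 0], [0, 0, 0]], "delta_rot": [[0, 0, 0], [0, 0, 0], [0, 0, 0], [0, 0, 0], [0, 0, 0], [0, 0, 0], [0, 0, 0], [0, 0, 0], [0, 0, 0], [0, 0, 0]], "grip": [0, 0, 0, 0, 0, 0, 0, 0, 0, 0]}}

```text
time_s: 15.25
tcp_pos: [0.5197, -0.3542, 0.1574]
ee_rot: [[-0.024, -1.0, -0.001], [-1.0, 0.024, 0.001], [-0.001, 0.001, -1.0]]
wrist_force: [0.2, 0.3, -0.6]
gripper_width: 0.004
gripper_force: 0.0
```

Run:
```python
from h import *
c=capture("scene");print(sense()["tcp_pos"],sense()["wrist_force"])
cv2.imwrite("pics/s6.png",cv2.resize(c["img"][125:275,140:320,::-1],None,fx=4,fy=4,interpolation=cv2.INTER_CUBIC))
```

```text
[ 0.51968941 -0.35273771  0.15738235] [0.74760864 0.59847767 0.30608629]
```

View pics/s6.png

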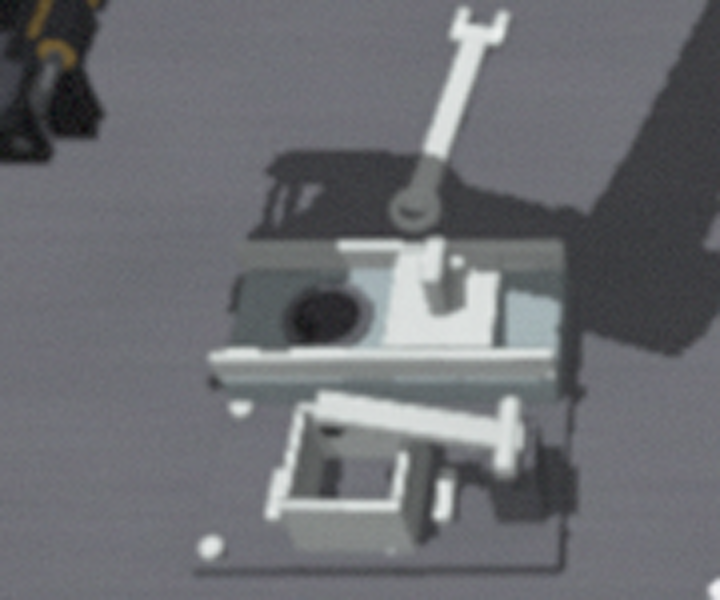

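The catch is open (lug at (433,265)), the button is in at (325,315), the hold-down arm is raised at (320,400), and the robot is clear.

```bash
python3 -c "
from station import *
print(finish_job())"
```

```text
the job is handed in; nothing more can be done
None
```

The square tube is released: its catch is slid to the stop, the button is fully in, the hold-down arm is up, the other fixture was never approached, and the job is handed in (no verdict was shown).

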